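# Fit and lock the cover plate of the autosampler tray station

## Task

Fit the long flat cover plate into the recess of the tray station: lay it between the four corner stops, then press both its ends down firmly until it lies level and fully down, flush with the stops. Then slide the dark steel hold-down carriage all the way over the end of the plate and lock it there by turning its clamp knob clockwise as far as it goes. Leave the shorter plate and the other things on the bench where they are.

Things in the scene. Friction and masses are not known exactly. Their poses are not given: they have to be found in the camera images.
- cover_plate: Loose flat bare-aluminium plate, 50 (own x) x 120 (own y) x 10 mm (z), 162 g, lying flat on the bench; both faces alike. Origin: centre of its underside.
- short_plate: A similar loose aluminium plate, but only 84 mm long: 50 (x) x 84 (y) x 10 mm. It is not the one wanted; stays where it is. Origin: centre of its underside.
- station: Fixed tray station: grey base 100 (own x) x 270 (own y) x 22 mm; origin on the bench, mid-base. On its -y half four L-shaped aluminium corner stops (10 mm thick, tops 32 mm above the bench) bound a recess 58 (x) x 128 mm (y); between them the long sides are open for 80 mm, for the fingers. On its +y half an aluminium rail block, top 34 mm above the bench, bears the carriage.
- seat (a point): Centre of the recess floor (the grey base's top, 22 mm above the bench), 50 mm towards -y from the station's origin; axes as the station's. The cover plate's length lies along y. Black rubber strips cross the recess 45 mm either side of it along y, standing 4 to 6 mm proud. Fully down, the plate lies on the floor, its top flush with the stops.
- strip_near (a joint): How far the rubber strip at -y (44 mm along x, 10 mm wide) has sunk: 0 = 6 mm proud of the floor, 0.006 m = level with it (end of travel). A push of about 8 N on the plate above the strip sinks it; it stays down.
- strip_far (a joint): The same for the rubber strip at +y, next to the carriage.
- carriage (a joint): Position of the hold-down carriage along the station's -y: 0 = back, 0.045 m = fully forward over the plate's end (end of travel). Dark steel slab 70 (x) x 44 (y) x 12 mm, underside 34 mm above the bench, with a tongue 40 mm wide, 8 mm thick, towards -y. Slides with about 2 N while the knob is loose; the tongue passes 2 mm above a plate that is fully down and strikes one that is not.
- tongue_tip (a point): Middle of the lower front edge of the carriage's tongue, 34 mm above the bench, 55 mm towards -y from the knob's axis.
- clamp_knob (a joint): Angle of the clamp knob on top of the carriage, growing clockwise seen from above: 0 = loose, 1.3 rad = tight (end of travel). From about 0.5 rad on a shoe grips the rail ever harder; when tight the carriage can no longer be slid by hand.
- knob_grip (a point): Point to grip on the knob's axis, 69 mm above the bench, halfway up the black bar grip: 38 mm long (own x), 12 mm wide (own y), 22 mm tall (58 to 80 mm above the bench), on a disc of 40 mm diameter. Own x turns with the bar; at 0 rad it is along the station's x.
- beaker: Loose glass beaker, 60 mm wide, 75 mm tall, a bystander. Origin: centre of its underside.
- jar: Loose white jar, 52 mm wide, 60 mm tall, a bystander. Origin: centre of its underside.
- reagent: Loose amber bottle, 68 mm wide, 150 mm tall, a bystander. Origin: centre of its underside.
- driver: Loose screwdriver, 170 mm long, lying on the bench, a bystander.
There are look-alikes about, which are no part of the job. What is shaped like the cover_plate but yellow is not meant.

How it is judged (in metres and radians):
On the way, in this order (a step that is already met when the one before it is completed fails the run):
1. the cover plate is laid in the recess, between the four corner stops (x of cover_plate in the frame of seat between -0.008 and 0.008 m and y of cover_plate in the frame of seat between -0.008 and 0.008 m and z of cover_plate in the frame of seat below 0.0085 m and angle between the y axis of cover_plate and the y axis of seat, either way round below 0.15 rad).
2. the plate is pressed fully down, level and flush, with both strips sunk (z of cover_plate in the frame of seat below 0.0018 m and angle between the z axis of cover_plate and the z axis of seat, either way round below 0.025 rad and value of joint each of strip_near, strip_far above 0.0042 m), for 0.2 s.
3. the carriage is slid fully forward over the end of the plate (value of joint carriage above 0.04 m), for 0.1 s.
4. the clamp knob is turned tight (value of joint clamp_knob above 1.1 rad), for 0.2 s.
At the end, for the whole second after the job is handed in: The cover plate rests in the recess within 8 mm of its centre, its underside less than 1.8 mm above the recess floor, level within 0.025 rad; the carriage is at least 40 mm forward (of 45) over its end and the clamp knob is turned past 1.1 rad (of 1.3) (x of cover_plate in the frame of seat between -0.008 and 0.008 m and y of cover_plate in the frame of seat between -0.008 and 0.008 m and z of cover_plate in the frame of seat between -0.003 and 0.0018 m and angle between the z axis of cover_plate and the z axis of seat, either way round below 0.025 rad and angle between the y axis of cover_plate and the y axis of seat, either way round below 0.15 rad and value of joint carriage above 0.04 m and value of joint clamp_knob above 1.1 rad and linear speed of cover_plate below 0.01 m/s); the robot touches nothing.
It fails at once if the short plate or another bystander is moved more than 30 mm (distance of any of short_plate, beaker, jar, reagent, driver from where it was at the start of the episode above 0.03 m).
It fails at once if the beaker, jar or bottle is tipped over (angle between any of beaker, jar, reagent's own z axis and vertical above 0.5 rad).
It also fails if it takes over 64 s, if anything falls off the work surface, if the arm or the gripper's body presses on something with over 40 N, if the wrist force passes 120 N, or if a joint passes its speed limit or range.

## Robot

A 7-joint arm with a two-finger parallel gripper is mounted at the origin on the work surface. World frame = base frame: x ahead of the robot, y to its left, z up, the work surface at z = 0. Lengths are in mm, angles in rad, forces in N, time in s.
With the tool pointing down it reaches from about 400 to 875 mm from the base axis. Payload 4.4 kg.
Tool frame: the origin (TCP) lies midway between the tips of the shut fingers; the grasp point (between the pads) lies 19 mm behind it; z points along the fingers, y is the line along which they close (so a half turn about z gives the same grasp; the last joint's range is limited). The gripper opens to 85 mm and grips with 20 to 120 N. Pads are 22 mm wide; open, the fingers measure 114 mm over their backs; the gripper's body (76 mm by 85 mm) begins 54 mm behind the grasp point. The pads swing forward as they close: fully open they stand 13 mm farther back than shut.
Start: joints at [-1.281, 0.628, 0.038, 1.517, -0.027, 0.996, -0.02], TCP at [226.398, 609.312, 231.313] pointing down, gripper open.
Joint ranges: [-3.06, 3.06], [-0.37, 2.12], [-1.25, 1.32], [0.18, 2.47], [-1.1, 4.24], [0.23, 1.98], [-2.94, 2.94]. Speed limits (rad/s): [2.57, 2.57, 3.14, 3.14, 3.14, 3.14, 3.14].

## Interface

Orientations are given as [roll, pitch, yaw] about the fixed x, y, z axes, in that order (R = Rz(yaw) Ry(pitch) Rx(roll)).
In Python, from cell import ctrl gives the robot as it stands.
- The arm moves only by the shell command python3 -m crank 'ROWS' [OPENING]. ROWS is JSON, a list that holds one entry, the list of rows, each a list of 4 numbers: the shift along the tool's x, y, z normalised to -1 to 1, where 1 is 2.5 cm, then the turn about the tool's z normalised to -1 to 1, where 1 is 0.08 rad. In form: [[[dx, dy, dz, turn], ...]]. A call has 1 to 12 rows; each row shifts and turns the commanded pose from where the row before left it, along the tool's axes as they then stand; what a row does not reach is not made up. A row lasts 1/12 s, in which the tool goes at most 41.7 mm and 7.16 degrees, less where a joint would pass 70% of its speed; a pose out of reach is approached as far as the arm can. A call with a number of a shift or a turn outside -1 to 1 is refused whole. A call with a gripper value outside its range is refused whole. OPENING is the closure, from -1 (fully open) to 1 (shut), set as the call begins (- or left out, the last holds). The fingers move at their own pace and stop on an object; the grip force is fixed at half the most. Time passes only in rows, so rows that do not move let the fingers close. It gives the time, the measured TCP pose, the force, the opening and the grip force at its end, in the units of the state.
- ctrl.read_state(): the state, without advancing time (a new reading comes with each control period).
- ctrl.get_image(name): name is "scene" or "top" or "wrist"; returns a dict with "img" (420x560x3 uint8, red, green, blue), "intrinsics" (3x3 intrinsics, pixels), "extrinsics" (4x4, takes a point from camera to world coordinates). Camera axes: x right, y up, looking along -z (the intrinsics and any distortion apply to the point x, -y, -z); pixel columns grow to the right and rows downward; lengths in mm; the calibration is good to about 2 mm. A picture is of the moment at which its call begins. There is no depth.
- ctrl.finish_job(): hands the job in; it is judged then, once.
Trained networks look in the newest picture that a camera, given by its name, has taken for a name from the list of things; names that differ only in an ending like _2 or _b are one class to them, and where a whole thing is asked for, a point or a joint stands for the part that bears it (a point fixed in the world has none). Each returns a list of dicts, best first, with "confidence" (0 to 1); they miss things now and then, are a little off and sometimes report something else, mostly with a low value. They report only what shows in the picture. A call takes as long as a camera call. They do not tell look-alikes from the thing itself.
- ctrl.find_in(camera, target): "position" ([row, column] in pixels, amid what is visible of it).
- ctrl.trace(camera, target): "mask" (420x560 bool, what is visible of it) and "position" ([row, column] in pixels, amid what is visible of it).
- ctrl.place_of(camera, target): "position" ([row, column] in pixels: a listed point, or the origin of a listed thing).
The state is a dict: "clock": time; "qpos": joint angles; "qd": joint speeds; "tau": joint torques, N m; "eef_pos": TCP position; "tool_rot": TCP orientation; "force": force on the tool from outside, world axes, zero at the start; "torque": the same for the moment, N m; "width": finger opening in mm; "gripper_force": force on a finger pad.
Only numpy, scipy, OpenCV 4.12 (cv2) and the standard library are available. Lean on these libraries where they do the work, as an engineer would, in place of code of your own. Each camera call takes 0.05 s, during which the arm holds its last target. There are 200 camera calls.

## Working session

There is one attempt and no reset: what is moved stays moved. The work goes in short steps, Python scripts to look and compute and a shell command to move; the robot and the scene stay as the last step left them, time stands still between calls to the robot, and variables do not carry over. Pictures are saved under pics/ and viewed, at most 10 in all, crops included, and the job is handed in when it is done.

```bash
mkdir -p pics
cat > h.py <<'E'
from cell import ctrl
import numpy as np, cv2
from scipy.spatial.transform import Rotation as R
def shot(cam,fn=None):
    d=ctrl.get_image(cam)
    if fn: cv2.imwrite('pics/'+fn,cv2.cvtColor(d['img'],cv2.COLOR_RGB2BGR))
    return d
def px2w(d,rc,z):
    K=np.array(d['intrinsics']);E=np.array(d['extrinsics'])
    v=np.linalg.inv(K)@[rc[1],rc[0],1.]; v=E[:3,:3]@[v[0],-v[1],-v[2]]; o=E[:3,3]
    return o+v*(z-o[2])/v[2]
def w2px(d,p):
    K=np.array(d['intrinsics']);E=np.array(d['extrinsics'])
    c=E[:3,:3].T@(np.array(p)-E[:3,3]); q=K@[c[0],-c[1],-c[2]]; return q[1]/q[2],q[0]/q[2]
E
python3 - <<'E'
from h import *
np.set_printoptions(precision=1,suppress=True)
s=ctrl.read_state();print(s['eef_pos'],s['tool_rot'],s['force'],s['width'])
for c in ['top','scene']:
    d=shot(c,c+'0.png')
    print(c,np.array(d['extrinsics'])[:3,3])
    for t,z in [('cover_plate',0),('short_plate',0),('station',0),('seat',22),('knob_grip',69),('tongue_tip',34),('beaker',0),('jar',0),('reagent',0),('driver',0)]:
        print(t,[(np.round(r['position']),round(r['confidence'],2),px2w(d,r['position'],z)[:2]) for r in ctrl.place_of(c,t)[:3]])
E
```

```text
[226.2 608.7 230.4] [-3.1  0.   2.8] [-0.1  0.7 -0.8] 85.20911967381208
top [ 382.4   22.3 1501.8]
cover_plate [(array([148., 329.]), 0.87, array([ 767.8, -175.9])), (array([194., 289.]), 0.86, array([616.8, -53.5])), (array([194., 353.]), 0.73, array([ 622.8, -252.8]))]
short_plate [(array([245., 352.]), 0.68, array([ 463.9, -249.1]))]
station [(array([207., 204.]), 0.78, array([571.4, 209.4]))]
seat [(array([202., 222.]), 0.76, array([583.3, 152.5])), (array([204., 200.]), 0.59, array([577.5, 218.5]))]
knob_grip [(array([209., 176.]), 0.64, array([555. , 281.7]))]
tongue_tip [(array([204., 198.]), 0.77, array([574.9, 224.4])), (array([207., 207.]), 0.25, array([566.4, 196.1]))]
beaker [(array([148., 287.]), 0.53, array([764.2, -44. ])), (array([246., 350.]), 0.21, array([ 460.1, -244.2]))]
jar [(array([258., 289.]), 0.64, array([419.4, -55.2]))]
reagent []
driver [(array([218., 411.]), 0.57, array([ 551.2, -433.1]))]
scene [1188.3 -167.4  879.6]
cover_plate [(array([194., 129.]), 0.68, array([ 338.5, -412.9])), (array([182., 198.]), 0.65, array([ 338.3, -212.3])), (array([265., 195.]), 0.64, array([ 624.4, -252.7]))]
short_plate [(array([214., 190.]), 0.73, array([ 456.6, -248.1]))]
station [(array([219., 354.]), 0.59, array([586.9, 192. ]))]
seat [(array([223., 338.]), 0.87, array([603.1, 138.3]))]
knob_grip [(array([192., 382.]), 0.43, array([565.4, 269.6]))]
tongue_tip [(array([204., 363.]), 0.9, array([568.3, 221.5]))]
beaker [(array([290., 289.]), 0.84, array([752.2, -39.5])), (array([175., 417.]), 0.56, array([473.8, 441. ]))]
jar [(array([193., 252.]), 0.69, array([423.3, -63.1]))]
reagent [(array([175., 419.]), 0.66, array([476.9, 444.4])), (array([213., 188.]), 0.41, array([ 449.6, -253.8]))]
driver [(array([256., 118.]), 0.86, array([ 549.9, -443.8]))]
```

View pics/top0.png

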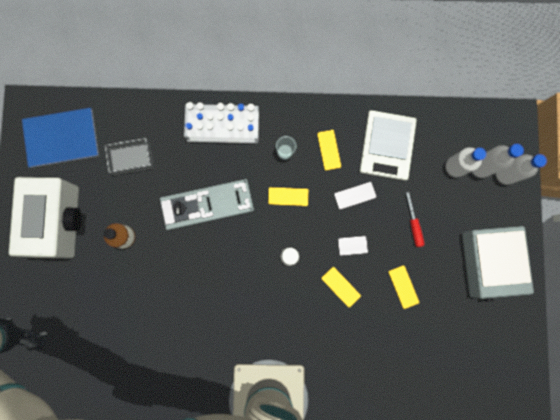

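View pics/scene0.png

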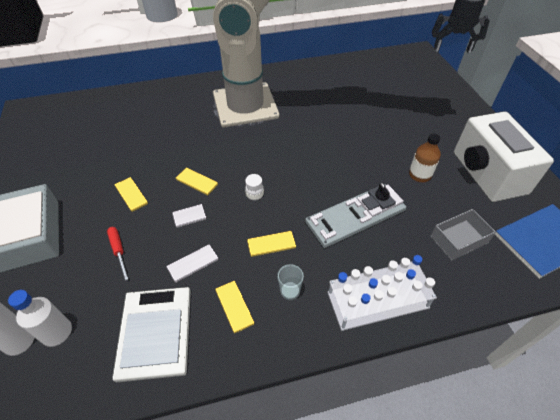

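The top view shows the bare plate at (195,355), the short plate at (246,352), four yellow look-alikes, and the station at (203,207) with its knob end on the left. The next script gets the plate and station orientations.

```bash
cat >> h.py <<'E'
def rect(d,mask,z):
    c=max(cv2.findContours(mask.astype(np.uint8),cv2.RETR_EXTERNAL,cv2.CHAIN_APPROX_NONE)[0],key=cv2.contourArea)[:,0,:]
    P=np.array([px2w(d,(y,x),z)[:2] for x,y in c],np.float32)
    b=cv2.boxPoints(cv2.minAreaRect(P)); e=b[1]-b[0],b[2]-b[1]
    e=sorted(e,key=np.linalg.norm); l=e[1]
    return b.mean(0),[float(np.linalg.norm(x)) for x in e],float(np.arctan2(l[1],l[0])%np.pi)
E
python3 - <<'E'
from h import *
np.set_printoptions(precision=2,suppress=True)
for c in ['top','scene']:
    d=shot(c)
    for t,z in [('cover_plate',10),('station',22),('short_plate',10)]:
        for r in ctrl.trace(c,t)[:6]:
            m=r['mask']; col=d['img'][m].mean(0)
            print(c,t,r['confidence'],r['position'],col,rect(d,m,z))
d=shot('scene');g=(d['img'].min(2)>110).astype(np.uint8)
n,l,st,ce=cv2.connectedComponentsWithStats(g)
i=l[262,193]; print(i,st[i],rect(d,l==i,10))
d=shot('top');g=(d['img'].min(2)>130).astype(np.uint8)
n,l,st,ce=cv2.connectedComponentsWithStats(g)
i=l[195,355]; print(i,st[i],rect(d,l==i,10))
print(ctrl.read_state()['tool_rot'],ctrl.read_state()['clock'])
E
```

```text
top cover_plate 0.97 [283.7, 403.0] [248.88 237.8   82.43] (array([ 340.14, -403.84], dtype=float32), [52.935935974121094, 120.0945816040039], 0.3805806636810303)
top cover_plate 0.81 [284.8, 340.7] [244.4  234.52  85.54] (array([ 334.93, -210.31], dtype=float32), [56.06412887573242, 121.43851470947266], 0.801551103591919)
top cover_plate 0.73 [147.4, 329.5] [248.92 237.81  82.5 ] (array([ 759.58, -173.01], dtype=float32), [52.544071197509766, 120.3458023071289], 0.2122270166873932)
top cover_plate 0.62 [199.6, 354.1] [240.06 239.09 238.3 ] (array([ 618.59, -254.77], dtype=float32), [51.09366989135742, 120.9053955078125], 1.9132578372955322)
top cover_plate 0.57 [195.4, 285.2] [251.23 241.74  86.72] (array([609.54, -46.08], dtype=float32), [49.95732498168945, 117.6593017578125], 1.5923871994018555)
top station 0.94 [206.2, 205.7] [163.75 172.89 169.98] (array([577.45, 200.32], dtype=float32), [101.60659790039062, 268.36334228515625], 1.8068606853485107)
top short_plate 0.78 [244.5, 351.6] [236.38 235.39 234.62] (array([ 460.61, -247.03], dtype=float32), [52.80751037597656, 88.1311264
[... 917 characters left out ...]
[ 338.81, -214.1 ], dtype=float32), [55.29709243774414, 124.10633850097656], 0.7709692120552063)
scene station 0.75 [217.4, 356.5] [143.9  148.94 152.44] (array([585.03, 197.69], dtype=float32), [112.52218627929688, 280.22833251953125], 1.8283063173294067)
scene short_plate 0.9 [214.1, 187.4] [221.19 217.6  222.68] (array([ 465.51, -249.62], dtype=float32), [55.32658767700195, 83.99263763427734], 1.681370496749878)
111 [166 244  52  38 900] (array([ 621.26, -257.09], dtype=float32), [55.72268295288086, 121.85389709472656], 1.9086010456085205)
23 [334 182  42  27 690] (array([ 617.39, -256.5 ], dtype=float32), [54.36882400512695, 124.2547607421875], 1.9024773836135864)
[ 3.14 -0.    2.79] 1.6
```

```bash
cat >> h.py <<'E'
def plan(p,yaw=None):
    "print turn units needed and then tool-axis shift units after the turn"
    s=ctrl.read_state(); Rm=R.from_euler('xyz',s['tool_rot']); y0=s['tool_rot'][2]
    t=0
    if yaw is not None:
        t=-((yaw-y0+np.pi)%(2*np.pi)-np.pi); Rm=Rm*R.from_euler('z',t)
    d=Rm.inv().apply(np.array(p)-s['eef_pos'])/25
    print('turn units',round(t/.08,2),'shift units',np.round(d,2),'pos',np.round(s['eef_pos'],1),'rot',np.round(s['tool_rot'],3),'t',s['clock'])
E
python3 -m crank '[[[0,0,-0.33,1],[0,0,-0.33,1],[0,0,-0.33,1],[0,0,-0.33,1],[0,0,-0.33,1],[0,0,-0.33,1],[0,0,-0.33,1],[0,0,-0.33,1],[0,0,-0.33,1],[0,0,-0.33,1],[0,0,-0.33,1],[0,0,-0.33,1]]]' -1
python3 -c "
from h import *
plan((560,170,330),1.807)"
```

```text
clock: 2.6
eef_pos: [226.3, 609.3, 330.7]
tool_rot: [-3.141, -0.0, 1.822]
force: [-0.2, -0.2, 0.1]
width: 85.1
gripper_force: 0.0
turn units 0.19 shift units [-20.21   8.87   0.03] pos [226.3 609.3 330.7] rot [-3.141 -0.     1.822] t 2.6
```

```bash
python3 -m crank '[[[-0.9,0.4,0,0.2],[-0.9,0.4,0,0],[-0.9,0.4,0,0],[-0.9,0.4,0,0],[-0.9,0.4,0,0],[-0.9,0.4,0,0],[-0.9,0.4,0,0],[-0.9,0.4,0,0],[-0.9,0.4,0,0],[-0.9,0.4,0,0],[-0.9,0.4,0,0],[-0.9,0.4,0,0]]]' >/dev/null
python3 -m crank '[[[-0.9,0.4,0,0],[-0.9,0.4,0,0],[-0.9,0.4,0,0],[-0.9,0.4,0,0],[-0.9,0.4,0,0],[-0.9,0.4,0,0],[-0.9,0.4,0,0],[-0.9,0.4,0,0],[-0.9,0.4,0,0],[-0.9,0.4,0,0],[-0.2,0.1,0,0],[0,0,0,0]]]'
python3 - <<'E'
from h import *
np.set_printoptions(precision=1,suppress=True)
d=shot('wrist','w1.png'); print(np.array(d['extrinsics']),np.array(d['intrinsics'])[0])
for t,z in [('station',0),('seat',22),('knob_grip',69),('tongue_tip',34)]:
    print(t,[(np.round(r['position']),round(r['confidence'],2),px2w(d,r['position'],z)[:2]) for r in ctrl.place_of('wrist',t)[:3]])
for r in ctrl.trace('wrist','station')[:1]: print(rect(d,r['mask'],22))
E
```

```text
clock: 4.6
eef_pos: [562.4, 174.0, 330.3]
tool_rot: [3.141, 0.001, 1.806]
force: [-0.2, 0.4, 0.3]
width: 85.7
gripper_force: 0.0
[[  1.   -0.2  -0.1 545.7]
 [  0.2   0.9   0.3 242.7]
 [  0.   -0.3   1.  474. ]
 [  0.    0.    0.    1. ]] [293.8   0.  278.9]
station [(array([157., 292.]), 0.76, array([578.1, 200.5]))]
seat [(array([193., 294.]), 0.76, array([593.3, 149.6]))]
knob_grip [(array([ 98., 297.]), 0.94, array([560.7, 281.2]))]
tongue_tip [(array([140., 298.]), 0.64, array([577.1, 229.7]))]
(array([578.9, 201.9], dtype=float32), [101.79544067382812, 271.5689392089844], 1.801811695098877)
```

View pics/w1.png

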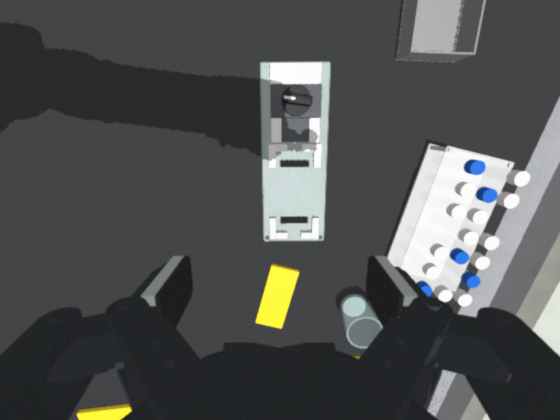

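The wrist view shows the station clear: knob (98,297), strips (163,295) and (220,294). The origin is about (578.5,201) at yaw 1.804. Next I move to the plate.

```bash
python3 -c "
from h import *
plan((619.5,-255,150),1.906)"
```

```text
turn units -1.17 shift units [-17.14  -3.47   7.2 ] pos [560.5 177.9 330.3] rot [-3.141e+00 -1.000e-03  1.812e+00] t 4.9
```

```bash
python3 -m crank '[[[0,0,0.2,-0.6],[0,0,0.2,-0.6],[-0.95,-0.2,0.38,0],[-0.95,-0.2,0.38,0],[-0.95,-0.2,0.38,0],[-0.95,-0.2,0.38,0],[-0.95,-0.2,0.38,0],[-0.95,-0.2,0.38,0],[-0.95,-0.2,0.38,0],[-0.95,-0.2,0.38,0],[-0.95,-0.2,0.38,0],[-0.95,-0.2,0.38,0]]]' >/dev/null
python3 -m crank '[[[-0.95,-0.2,0.4,0],[-0.95,-0.2,0.4,0],[-0.95,-0.2,0.4,0],[-0.95,-0.2,0.4,0],[-0.95,-0.2,0.4,0],[-0.95,-0.2,0.4,0],[-0.95,-0.2,0.4,0],[-0.95,-0.2,0.4,0],[0,0,0,0],[0,0,0,0],[0,0,0,0]]]'
python3 - <<'E'
from h import *
np.set_printoptions(precision=3,suppress=True)
d=shot('wrist','w2.png')
for t,z in [('cover_plate',0)]:
    print(t,[(np.round(r['position']),round(r['confidence'],2),px2w(d,r['position'],z)[:2]) for r in ctrl.place_of('wrist',t)[:3]])
for r in ctrl.trace('wrist','cover_plate')[:2]: print(r['position'],r['confidence'],rect(d,r['mask'],10))
plan((619.5,-255,50),1.906)
E
```

```text
clock: 6.82
eef_pos: [617.1, -255.4, 145.2]
tool_rot: [3.141, -0.001, 1.907]
force: [1.4, 1.0, 1.3]
width: 85.8
gripper_force: 0.0
cover_plate [(array([167., 445.]), 0.86, array([ 760.813, -171.725])), (array([201., 280.]), 0.76, array([ 619.299, -257.192]))]
[21.7, 337.6] 0.85 (array([609.315, -88.81 ], dtype=float32), [40.81406021118164, 50.13631057739258], 3.1189091205596924)
[36.9, 23.4] 0.82 (array([ 357.751, -193.892], dtype=float32), [52.47089385986328, 71.28483581542969], 0.7707167267799377)
turn units 0.03 shift units [-0.03  0.07  3.83] pos [ 617.5 -254.9  145.8] rot [ 3.14  -0.001  1.908] t 6.9667
```

View pics/w2.png

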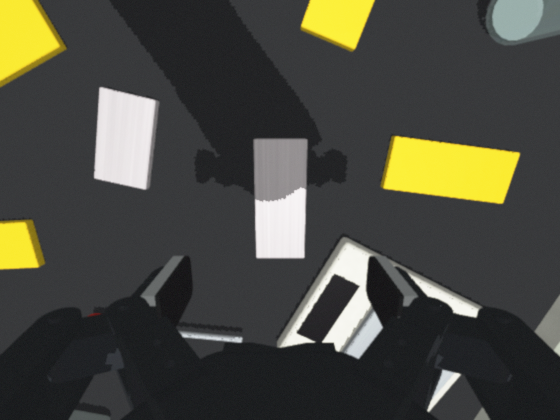

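The plate is centred in the gripper view, with corners (138,254), (138,307), (258,304) and (258,256). The white balance's corner is at (236,345), so I check the clearance.

Run:
```python
from h import *
np.set_printoptions(precision=1,suppress=True)
d=shot('wrist')
C=np.array([px2w(d,p,10)[:2] for p in [(138,254),(138,307),(258,304.5),(258,256)]]);print(C,C.mean(0))
a=(C[0]+C[1]-C[2]-C[3])/2; print(np.hypot(*a),np.arctan2(a[1],a[0]))
s=ctrl.read_state();Rm=R.from_euler('xyz',s['tool_rot'])
for z in (30,60): print(Rm.inv().apply(px2w(d,(236,345),z)-s['eef_pos']), Rm.inv().apply(px2w(d,(290,420),z)-s['eef_pos']))
plan((*C.mean(0),-2))
```

```text
[[ 576.2 -206. ]
 [ 622.5 -189.8]
 [ 663.  -303.9]
 [ 615.5 -320.5]] [ 619.3 -255.1]
121.09592585727626 1.9068284944945002
[-29.1  62.5 115.9] [-86.5 140.7 116. ]
[-17.6  55.3  85.9] [-68.4 124.5  86. ]
turn units 0.0 shift units [-0.   0.1  5.9] pos [ 617.4 -255.2  145.8] rot [ 3.1 -0.   1.9] t 7.0167
```

```bash
python3 -m crank '[[[0.3,0.08,0,0],[0,0,0.5,0],[0,0,0.5,0],[0,0,0.5,0],[0,0,0.5,0],[0,0,0.5,0],[0,0,0.5,0],[0,0,0.5,0],[0,0,0.5,0],[0,0,0.5,0],[0,0,0,0],[0,0,0,0]]]' -0.5
python3 -m crank '[[[0,0,0.3,0],[0,0,0.3,0],[0,0,0.3,0],[0,0,0.3,0],[0,0,0,0],[0,0,0,0]]]'
python3 -c "
from h import *
d=shot('wrist','w3.png')"
```

```text
clock: 8.02
eef_pos: [615.6, -249.0, 31.7]
tool_rot: [-3.14, -0.001, 1.906]
force: [0.9, -0.2, -0.2]
width: 63.9
gripper_force: 0.0
clock: 8.52
eef_pos: [615.7, -249.0, 2.1]
tool_rot: [-3.141, -0.001, 1.906]
force: [0.4, -0.8, 0.6]
width: 64.0
gripper_force: 0.0
```

View pics/w3.png

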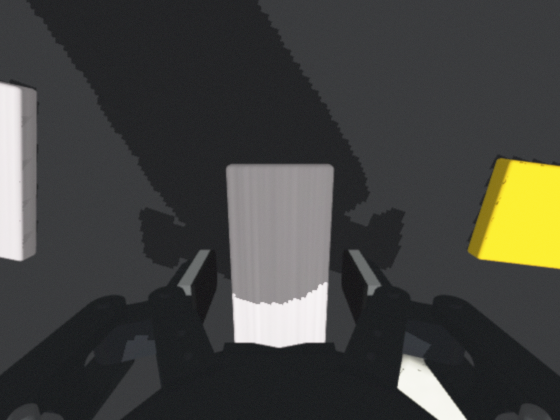

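The fingers straddle the plate evenly, with pads at columns 200 and 360 and the plate spanning 230–330. Closing.

```bash
python3 -m crank '[[[0,0,0.14,0],[0,0,0,0]]]'
python3 -m crank '[[[0,0,0,0],[0,0,0,0],[0,0,0,0],[0,0,0,0],[0,0,0,0],[0,0,0,0],[0,0,0,0],[0,0,0,0]]]' 1
python3 -m crank '[[[0,0,-0.2,0],[0,0,-0.5,0],[0,0,-0.8,0],[0,0,-0.9,0],[0,0,-0.9,0],[0,0,-0.9,0],[0,0,-0.9,0],[0,0,0,0],[0,0,0,0]]]'
python3 -c "
from h import *
plan((590+.231*-7,152.4+.973*6.5,130),1.804)"
```

```text
clock: 8.73
eef_pos: [616.2, -249.1, -0.8]
tool_rot: [3.142, -0.0, 1.906]
force: [-0.2, 0.5, -0.6]
width: 64.2
gripper_force: 0.0
clock: 9.4
eef_pos: [616.5, -249.4, -0.1]
tool_rot: [3.141, 0.001, 1.906]
force: [-0.8, 0.5, 5.8]
width: 48.2
gripper_force: 62.7
clock: 10.15
eef_pos: [616.9, -249.4, 128.4]
tool_rot: [3.139, 0.002, 1.906]
force: [-0.2, -0.3, -2.4]
width: 48.0
gripper_force: 62.3
turn units 1.27 shift units [16.15  2.66 -0.08] pos [ 616.9 -249.4  128.4] rot [3.139e+00 2.000e-03 1.906e+00] t 10.15
```

```bash
python3 -m crank '[[[0,0,-0.1,0.64],[0,0,0,0.63],[0.5,0.1,0,0],[0.9,0.15,0,0],[0.95,0.15,0,0],[0.95,0.15,0,0],[0.95,0.15,0,0],[0.95,0.15,0,0],[0.95,0.15,0,0],[0.95,0.15,0,0],[0.95,0.15,0,0],[0.95,0.15,0,0]]]' >/dev/null
python3 -m crank '[[[0.95,0.15,0,0],[0.95,0.15,0,0],[0.95,0.15,0,0],[0.95,0.15,0,0],[0.95,0.15,0,0],[0.95,0.15,0,0],[0.95,0.15,0,0],[0.5,0.1,0,0],[0,0,0,0],[0,0,0,0],[0,0,0,0]]]'
python3 - <<'E'
from h import *
np.set_printoptions(precision=3,suppress=True)
d=shot('wrist','w4.png')
for t,z in [('station',0),('seat',22),('knob_grip',69),('tongue_tip',34)]:
    print(t,[(np.round(r['position']),round(r['confidence'],2),px2w(d,r['position'],z)[:2]) for r in ctrl.place_of('wrist',t)[:2]])
s=ctrl.read_state()
for r in ctrl.trace('wrist','cover_plate')[:2]: print(r['position'],r['confidence'],rect(d,r['mask'],s['eef_pos'][2]+10))
plan((590-.231*7,152.4+.973*6.8,130),1.804)
E
```

```text
clock: 12.07
eef_pos: [585.9, 156.8, 129.0]
tool_rot: [-3.141, 0.002, 1.803]
force: [0.6, -0.5, -2.0]
width: 48.0
gripper_force: 62.2
station [(array([154., 285.]), 0.69, array([580.511, 202.231])), (array([128., 284.]), 0.17, array([574.623, 224.703]))]
seat []
knob_grip [(array([ 33., 285.]), 0.75, array([560.722, 279.645]))]
tongue_tip [(array([125., 287.]), 0.9, array([575.118, 227.47 ]))]
[249.9, 277.8] 0.91 (array([584.502, 161.318], dtype=float32), [50.515968322753906, 98.66566467285156], 1.8081152439117432)
turn units -0.02 shift units [ 0.03  0.09 -0.02] pos [586.3 157.7 129.4] rot [3.141 0.    1.803] t 12.3667
```

View pics/w4.png

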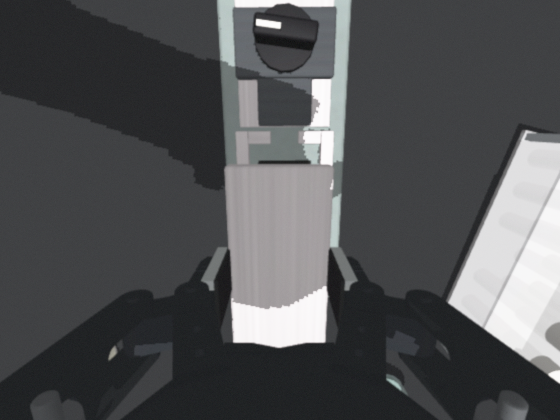

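The plate is held straight above the recess, with its far edge at row 165, columns 228–330. The far stops' outer edge is at row 131, columns 236–333. I compare the two below.

Run:
```python
from h import *
np.set_printoptions(precision=1,suppress=True)
d=shot('wrist');s=ctrl.read_state()
u=np.array([np.cos(1.804),np.sin(1.804)]);v=np.array([u[1],-u[0]])
m=px2w(d,(131,236),32)[:2];n=px2w(d,(131,333),32)[:2]
print('stop outer w',np.hypot(*(m-n)),'mid',(m+n)/2,'origin est',(m+n)/2-24*u)
zt=s['eef_pos'][2]+10.5
a=px2w(d,(165,228),zt)[:2];b=px2w(d,(165,330),zt)[:2]
print('plate w',np.hypot(*(a-b)),'centre',(a+b)/2-60*u,'ang',np.arctan2(*(b-a)[::-1]))
O=np.array([578.8,201.2]);seat=O-50*u
c=(a+b)/2-60*u
print('seat',seat,'err along u,v',(seat-c)@u,(seat-c)@v,'tool u,v',(s['eef_pos'][:2]-c)@u,(s['eef_pos'][:2]-c)@v)
```

```text
stop outer w 76.95031127225049 mid [575.2 223.5] origin est [580.7 200.1]
plate w 46.12443877371825 centre [587.7 151.3] ang 0.23113667998508725
seat [590.4 152.6] err along u,v 0.6012532759941445 2.843670692746695 tool u,v 6.796626429977113 0.03380703262987517
```

```bash
python3 -m crank '[[[0,0.13,0.3,0],[0,0,0.8,0],[0,0,0.8,0],[0,0,0.8,0],[0,0,0.4,0],[0,0,0.3,0],[0,0,0,0],[0,0,0,0]]]'
python3 - <<'E'
from h import *
d=shot('wrist','w5.png')
E
```

```text
clock: 13.08
eef_pos: [589.6, 159.3, 44.4]
tool_rot: [3.141, 0.0, 1.804]
force: [-0.3, -0.2, -2.2]
width: 48.0
gripper_force: 62.3
```

View pics/w5.png

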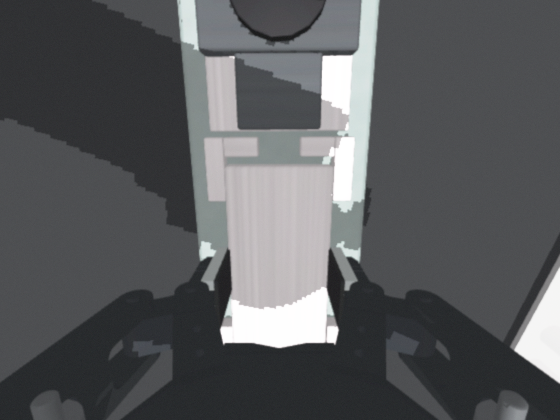

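Laterally centred: stops at columns 205–353 (centre 279), plate at 227–333 (centre 280). Checking the lengthwise gap.

Run:
```python
from h import *
d=shot('wrist');s=ctrl.read_state()
u=np.array([np.cos(1.804),np.sin(1.804)]);v=np.array([u[1],-u[0]])
f=lambda p,z:((px2w(d,p,z)[:2]-s['eef_pos'][:2])@u,(px2w(d,p,z)[:2]-s['eef_pos'][:2])@v)
print('inner wall',f((156,230),32),f((156,330),32),'outer',f((138,205),32),f((138,353),32)); z=s['eef_pos'][2]+10.5
print('plate end',f((165,227),z),f((165,333),z),s['eef_pos'])
```

```text
inner wall (np.float64(55.20957931473358), np.float64(-26.091760566265688)) (np.float64(55.16446707239992), np.float64(26.66275561151046)) outer (np.float64(64.45428500138699), np.float64(-38.634803727503915)) (np.float64(64.39583928557221), np.float64(38.17741299240609))
plate end (np.float64(53.51053553119677), np.float64(-23.74837170250453)) (np.float64(53.46733641333294), np.float64(24.068425079314473)) [590.20113289 159.51550523  45.31898738]
```

```bash
python3 -m crank '[[[-0.12,0,0,0],[0,0,0.3,0],[0,0,0.2,0],[0,0,0,0],[0,0,0,0]]]'
python3 -m crank '[[[0,0,0.1,0],[0,0,0.1,0],[0,0,0,0],[0,0,0,0]]]'
```

```text
clock: 13.6
eef_pos: [589.4, 156.5, 31.3]
tool_rot: [-3.14, -0.0, 1.804]
force: [-0.9, -0.0, -1.7]
width: 48.1
gripper_force: 62.3
clock: 13.93
eef_pos: [590.2, 156.6, 26.9]
tool_rot: [3.141, -0.0, 1.804]
force: [-0.5, 1.3, -1.1]
width: 48.4
gripper_force: 62.5
```

```bash
python3 -m crank '[[[0,0,0.06,0],[0,0,0,0],[0,0,0,0]]]'
python3 -m crank '[[[0,0,0.08,0],[0,0,0,0],[0,0,0,0]]]'
python3 -c "
from h import *
d=shot('wrist','w6.png')"
```

```text
clock: 14.18
eef_pos: [590.2, 156.6, 25.9]
tool_rot: [3.141, -0.0, 1.804]
force: [-1.4, -0.1, 5.0]
width: 48.1
gripper_force: 63.1
clock: 14.43
eef_pos: [590.3, 156.7, 24.1]
tool_rot: [3.141, -0.0, 1.804]
force: [-0.3, 0.0, 7.1]
width: 48.4
gripper_force: 63.3
```

View pics/w6.png

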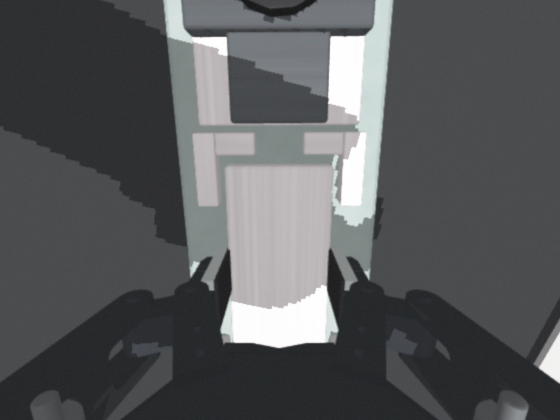

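The plate lies inside the stops, with its far edge at row 165 and the stop wall at row 155. I keep pressing.

```bash
python3 -m crank '[[[0,0,0.08,0],[0,0,0,0],[0,0,0,0]]]'
python3 -m crank '[[[0,0,0.08,0],[0,0,0,0],[0,0,0,0]]]'
python3 -m crank '[[[0,0,0.08,0],[0,0,0,0],[0,0,0,0]]]'
```

```text
clock: 14.73
eef_pos: [590.2, 156.6, 22.2]
tool_rot: [3.141, -0.0, 1.804]
force: [-1.5, 0.2, 6.9]
width: 47.9
gripper_force: 63.4
clock: 14.98
eef_pos: [590.2, 156.7, 21.8]
tool_rot: [3.141, -0.001, 1.804]
force: [-5.3, -1.3, 19.2]
width: 48.3
gripper_force: 64.7
clock: 15.23
eef_pos: [590.3, 156.6, 21.7]
tool_rot: [3.14, -0.002, 1.804]
force: [-8.5, -0.4, 34.6]
width: 47.8
gripper_force: 66.3
```

```bash
python3 -m crank '[[[0,0,-0.12,0],[0,0,0,0]]]'
python3 -m crank '[[[0,0,0,0],[0,0,0,0],[0,0,0,0],[0,0,-0.3,0],[0,0,-0.8,0],[0,0,-0.8,0],[0,0,0,0]]]' -0.5
python3 -m crank '[[[0,0,0,0],[0,0,0,0],[0,0,0,0],[0,0,0,0],[0,0,0,0],[0,0,0,0]]]' 1
python3 - <<'E'
from h import *
u=np.array([np.cos(1.804),np.sin(1.804)])
d=shot('wrist','w7.png');s=ctrl.read_state()
for r in ctrl.trace('wrist','cover_plate')[:1]: print(r['position'],r['confidence'],rect(d,r['mask'],32))
O=np.array([579.5,201]);
seat=O-50*u;print(seat)
plan((*(seat+43*u),50),1.804);plan((*(seat-43*u),50),1.804)
E
```

```text
clock: 15.4
eef_pos: [590.5, 156.6, 21.8]
tool_rot: [3.14, -0.0, 1.804]
force: [-2.8, -0.7, 16.4]
width: 48.0
gripper_force: 64.3
clock: 15.98
eef_pos: [592.5, 156.7, 71.2]
tool_rot: [3.136, 0.0, 1.804]
force: [0.3, -0.6, 0.1]
width: 63.7
gripper_force: 0.0
clock: 16.48
eef_pos: [589.6, 156.4, 67.3]
tool_rot: [-3.141, 0.0, 1.804]
force: [-0.7, 0.2, 0.3]
width: -0.6
gripper_force: 0.0
[204.4, 282.6] 0.95 (array([587.7448 , 167.16336], dtype=float32), [50.34366989135742, 86.74166870117188], 1.8013370037078857)
[591.05478286 152.35344829]
turn units 0.0 shift units [1.55 0.01 0.7 ] pos [589.7 156.4  67.5] rot [-3.141  0.     1.804] t 16.5833
turn units 0.0 shift units [-1.89  0.01  0.7 ] pos [589.7 156.4  67.5] rot [-3.141  0.     1.804] t 16.5833
```

View pics/w7.png

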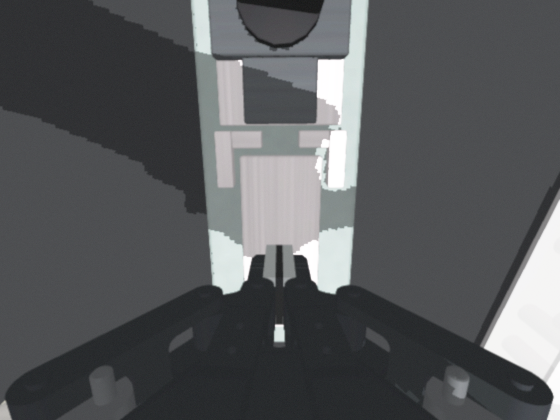

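The plate sits in the recess with its far edge at row 155. The closed fingers are ready, so I press the far end and then the near end.

```bash
python3 -m crank '[[[0.8,0,0,0],[0.75,0,0.2,0],[0,0,0.5,0],[0,0,0.4,0],[0,0,0.2,0],[0,0,0.1,0],[0,0,0,0]]]'
python3 -m crank '[[[0,0,0.08,0],[0,0,0.04,0],[0,0,0,0],[0,0,0,0]]]'
```

```text
clock: 17.17
eef_pos: [580.9, 192.6, 32.5]
tool_rot: [-3.14, 0.001, 1.802]
force: [0.1, -0.5, 0.2]
width: -0.2
gripper_force: 0.0
clock: 17.5
eef_pos: [581.4, 192.7, 32.1]
tool_rot: [3.141, -0.0, 1.802]
force: [-4.0, -1.5, 17.1]
width: 0.0
gripper_force: 8.8
```

Contact came at 32.1, so the far end is flush. Pressing slightly more, then the near end.

```bash
python3 -m crank '[[[0,0,0.05,0],[0,0,0,0],[0,0,-0.3,0],[0,0,-0.5,0],[-0.8,0,0,0],[-0.9,0,0,0],[-0.9,0,0,0],[-0.84,0,0,0],[0,0,0.35,0],[0,0,0.28,0],[0,0,0,0]]]'
python3 -m crank '[[[0,0,0.08,0],[0,0,0.06,0],[0,0,0,0],[0,0,0,0]]]'
```

```text
clock: 18.42
eef_pos: [601.1, 109.9, 32.3]
tool_rot: [3.142, 0.001, 1.803]
force: [-0.1, -0.3, -0.1]
width: 0.2
gripper_force: 0.0
clock: 18.75
eef_pos: [601.0, 110.4, 32.0]
tool_rot: [3.141, 0.0, 1.805]
force: [-5.7, -3.2, 22.5]
width: 0.3
gripper_force: 11.6
```

Near end flush at 32.0. Next I rise, move over the knob and turn the gripper a quarter turn.

```bash
python3 -m crank '[[[0,0,-0.6,0],[0,0,-1,0],[0,0,-1,0],[0,0,-1,0],[0.9,0,0,0],[0.9,0,0,0],[0.9,0,0,0],[0.9,0,0,0],[0.9,0,0,0],[0.9,0,0,0],[0.9,0,0,0],[0.7,0,0,0]]]' -0.1
python3 -m crank '[[[0,0,0,-1],[0,0,0,-1],[0,0,0,-1],[0,0,0,-1],[0,0,0,-1],[0,0,0,-1],[0,0,0,-1],[0,0,0,-1],[0,0,0,-1],[0,0,0,-1],[0,0,0,-1],[0,0,0,-1]]]' >/dev/null
python3 -m crank '[[[0,0,0,-1],[0,0,0,-1],[0,0,0,-1],[0,0,0,-1],[0,0,0,-1],[0,0,0,-1],[0,0,0,-1],[0,0,0,-0.6],[0,0,0,0],[0,0,0,0]]]'
python3 - <<'E'
from h import *
np.set_printoptions(precision=2,suppress=True)
for c in ['wrist','top']:
    d=shot(c,'w8.png' if c=='wrist' else None)
    for t,z in [('seat',22),('knob_grip',69),('tongue_tip',34)]:
        print(t,[(np.round(r['position']),round(r['confidence'],2),px2w(d,r['position'],z)[:2]) for r in ctrl.place_of(c,t)[:2]])
print(np.array(ctrl.read_state()['qpos']))
plan((561,280.5,61),1.804+np.pi/2)
E
```

```text
clock: 19.75
eef_pos: [558.3, 284.9, 118.7]
tool_rot: [-3.14, -0.002, 1.808]
force: [0.0, 0.4, -0.6]
width: 46.8
gripper_force: 0.0
clock: 21.58
eef_pos: [559.6, 281.8, 119.0]
tool_rot: [3.141, -0.001, -2.911]
force: [0.0, -0.5, 0.2]
width: 46.9
gripper_force: 0.0
seat []
knob_grip [(array([228., 276.]), 0.56, array([559.59, 280.99]))]
tongue_tip [(array([214., 205.]), 0.55, array([572.3, 224.8]))]
seat [(array([202., 226.]), 0.89, array([584.42, 141.91])), (array([201., 226.]), 0.33, array([588.14, 140.5 ]))]
knob_grip [(array([208., 176.]), 0.62, array([559.14, 282.46]))]
tongue_tip [(array([204., 197.]), 0.76, array([576.95, 227.19]))]
[-0.48  0.73 -0.05  1.68  0.05  0.73  1.25]
turn units -0.04 shift units [-0.02 -0.02  2.33] pos [560.4 280.9 119.3] rot [-3.14 -0.   -2.91] t 21.9833
```

View pics/w8.png

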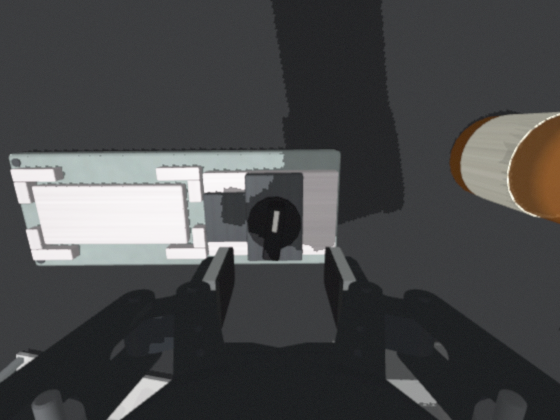

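The picture shows the plate seated between the stops and the knob at (222,276), between the fingers. Descending and gripping.

```bash
python3 -m crank '[[[0,0,0.8,0],[0,0,0.8,0],[0,0,0.4,0],[0,0,0.3,0],[0,0,0,0],[0,0,0,0]]]'
python3 -m crank '[[[0,0,0,0],[0,0,0,0],[0,0,0,0],[0,0,0,0],[0,0,0,0],[0,0,0,0]]]' 1
```

```text
clock: 22.48
eef_pos: [560.5, 280.9, 61.9]
tool_rot: [3.142, -0.0, -2.911]
force: [0.9, 0.1, 0.9]
width: 46.9
gripper_force: 0.0
clock: 22.98
eef_pos: [561.0, 280.9, 62.9]
tool_rot: [3.141, 0.001, -2.911]
force: [-1.0, -1.4, 5.7]
width: 10.6
gripper_force: 59.3
```

```bash
python3 -m crank '[[[0,-0.2,0,0],[0,-0.2,0,0],[0,-0.2,0,0],[0,-0.2,0,0],[0,-0.2,0,0],[0,-0.2,0,0],[0,0,0,0]]]'
python3 -m crank '[[[0,-0.2,0,0],[0,-0.2,0,0],[0,-0.1,0,0],[0,0,0,0],[0,0,0,0]]]'
```

```text
clock: 23.57
eef_pos: [568.2, 251.3, 62.9]
tool_rot: [3.141, 0.002, -2.912]
force: [-0.6, -2.1, 5.4]
width: 10.8
gripper_force: 59.3
clock: 23.98
eef_pos: [571.0, 239.7, 62.9]
tool_rot: [3.141, 0.002, -2.911]
force: [-0.2, -0.4, 6.6]
width: 10.7
gripper_force: 59.4
```

```bash
python3 -m crank '[[[0,-0.1,0,0],[0,-0.04,0,0],[0,0,0,0],[0,0,0,0]]]'
python3 -m crank '[[[0,-0.05,0,0],[0,0,0,0],[0,0,0,0]]]'
```

```text
clock: 24.32
eef_pos: [571.1, 239.6, 62.9]
tool_rot: [3.137, 0.003, -2.91]
force: [-2.3, 5.1, 4.6]
width: 10.7
gripper_force: 59.3
clock: 24.57
eef_pos: [571.1, 239.6, 62.9]
tool_rot: [3.136, 0.003, -2.909]
force: [-1.3, 7.3, 4.8]
width: 10.5
gripper_force: 59.3
```

Hard stop after about 43 mm, so the carriage is fully forward. Now I turn the knob clockwise.

```bash
python3 -m crank '[[[0,0,0,0.8],[0,0,0,0.8],[0,0,0,0.8],[0,0,0,0.8],[0,0,0,0.8],[0,0,0,0.8],[0,0,0,0.8],[0,0,0,0.8],[0,0,0,0.8],[0,0,0,0.8]]]'
python3 -m crank '[[[0,0,0,0.8],[0,0,0,0.8],[0,0,0,0.8],[0,0,0,0.8],[0,0,0,0.8],[0,0,0,0.8],[0,0,0,0.8],[0,0,0,0.8],[0,0,0,0],[0,0,0,0]]]'
```

```text
clock: 25.4
eef_pos: [571.0, 239.2, 62.9]
tool_rot: [3.136, -0.001, 2.732]
force: [-2.5, 5.7, 5.7]
width: 10.5
gripper_force: 59.2
clock: 26.23
eef_pos: [570.8, 238.9, 63.0]
tool_rot: [3.138, -0.004, 2.222]
force: [-2.2, 6.4, 6.6]
width: 10.6
gripper_force: 59.6
```

```bash
python3 -m crank '[[[0,0,0,0.7],[0,0,0,0.7],[0,0,0,0.7],[0,0,0,0.6],[0,0,0,0],[0,0,0,0]]]'
python3 -c "
from h import *
print(ctrl.read_state()['torque'])"
```

```text
clock: 26.73
eef_pos: [570.9, 238.6, 63.1]
tool_rot: [3.139, -0.003, 2.012]
force: [-2.6, 6.2, 8.9]
width: 10.6
gripper_force: 65.9
[0.99268255 0.46907975 1.1954701 ]
```

Turned 1.36 rad against the stop. I release, rise and check.

```bash
python3 -m crank '[[[0,0,0,0],[0,0,0,0],[0,0,0,0],[0,0,0,0],[0,0,-0.3,0],[0,0,-0.6,0],[0,0,-0.9,0],[0,0,-0.9,0],[0,0,-0.9,0],[0,0,-0.9,0],[0,0,0,0],[0,0,0,0]]]' -0.2
python3 - <<'E'
from h import *
d=shot('wrist','w9.png')
for t,z in [('knob_grip',69),('tongue_tip',34)]:
    print(t,[(np.round(r['position']),round(r['confidence'],2),px2w(d,r['position'],z)[:2]) for r in ctrl.place_of('wrist',t)[:2]])
E
```

```text
clock: 27.73
eef_pos: [572.1, 234.8, 176.0]
tool_rot: [3.138, 0.0, 2.004]
force: [-0.8, -0.4, -1.1]
width: 51.4
gripper_force: 0.0
knob_grip [(array([200., 281.]), 0.7, array([570.72250752, 242.6505926 ]))]
tongue_tip [(array([243., 271.]), 0.77, array([585.17433871, 188.58081813]))]
```

View pics/w9.png

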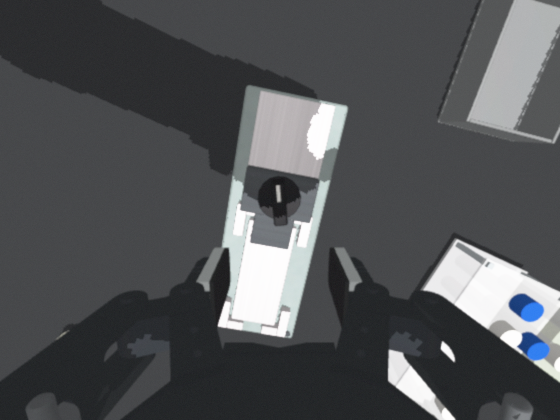

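The view shows the carriage over the plate's end, with the knob bar at (200,281) turned in line with the tool x axis. I check how far the carriage travelled from the w8 and w9 pictures.

Run:
```python
from h import *
np.set_printoptions(precision=1,suppress=True)
d=shot('wrist');s=ctrl.read_state()
def T(p,r): M=np.eye(4);M[:3,:3]=R.from_euler('xyz',r).as_matrix();M[:3,3]=p;return M
X=np.linalg.inv(T(s['eef_pos'],s['tool_rot']))@np.array(d['extrinsics'])
d8={'intrinsics':d['intrinsics'],'extrinsics':T([560.4,280.9,119.3],[3.141,0,-2.911])@X}
u=np.array([np.cos(1.804),np.sin(1.804)]);O=np.array([579.2,201.1])
f=lambda d,p,z:(px2w(d,p,z)[:2]-O)@u
for n,d_,L in [('back',d8,dict(base=((155,339),(262,337)),slabrear=((175,303),(260,302)),slabfront=((175,246),(260,247)),tongue=((215,205),(215,205)))),
             ('fwd',d,dict(base=((87,248),(105,347)),slabrear=((167,247),(179,320)),slabfront=((210,241),(221,311)),tongue=((243,252),(247,290))))]:
    zs=dict(base=22,slabrear=46,slabfront=46,tongue=46)
    print(n,{k:[round(float(f(d_,p,zs[k])),1) for p in v] for k,v in L.items()})
print(s['eef_pos'])
for c in ['top','scene']:
    a=shot(c)
    for t,z in [('knob_grip',69),('tongue_tip',34)]:
        print(c,t,[(r['position'],px2w(a,r['position'],z)[:2]) for r in ctrl.place_of(c,t)[:1]])
```

```text
back {'base': [131.2, 134.3], 'slabrear': [100.3, 100.8], 'slabfront': [57.9, 56.4], 'tongue': [25.2, 25.2]}
fwd {'base': [132.3, 135.2], 'slabrear': [62.1, 64.6], 'slabfront': [20.3, 22.9], 'tongue': [-11.1, -7.8]}
[570.4 234.5 173.2]
top knob_grip [([209.2, 190.7], array([555. , 239.6]))]
top tongue_tip [([205.3, 208.9], array([572.3, 190.6]))]
scene knob_grip [([195.8, 370.9], array([570.7, 236.7]))]
scene tongue_tip [([210.6, 352.3], array([581.2, 184.8]))]
```

Run:
```python
from h import *
d=shot('wrist');s=ctrl.read_state()
def T(p,r): M=np.eye(4);M[:3,:3]=R.from_euler('xyz',r).as_matrix();M[:3,3]=p;return M
X=np.linalg.inv(T(s['eef_pos'],s['tool_rot']))@np.array(d['extrinsics'])
d8={'intrinsics':d['intrinsics'],'extrinsics':T([560.4,280.9,119.3],[3.141,0,-2.911])@X,'img':cv2.imread('pics/w8.png')[:,:,::-1]}
u=np.array([np.cos(1.804),np.sin(1.804)]);v=np.array([u[1],-u[0]]);O=np.array([579.2,201.1])
def prof(d_,z,ys,vs):
    g=cv2.cvtColor(np.ascontiguousarray(d_['img']),cv2.COLOR_RGB2GRAY).astype(np.float32)
    P=np.array([[w2px(d_,(*(O+y*u+x*v),z))[::-1] for x in vs] for y in ys],np.float32)
    return cv2.remap(g,P,None,cv2.INTER_LINEAR)
for n,d_,c in [('back',d8,100),('fwd',d,62)]:
    for lab,z,y0,y1,vs in [('slab rear',46,c-12,c+14,np.arange(-26,-10,2)),('slab rear+',46,c-12,c+14,np.arange(10,26,2)),('base rear',22,122,146,np.arange(-20,20,4)),('base front',22,-148,-122,np.arange(-20,20,4))]:
        ys=np.arange(y0,y1,.5);p=prof(d_,z,ys,vs)
        g=np.abs(p[4:]-p[:-4]);print(n,lab,'edges',ys[2:-2][g.argmax(0)],'contrast',int(g.max(0).mean()))
    # knob bar highlight
```

```text
back slab rear edges [100. 100. 100. 100. 100. 100. 100. 100.] contrast 86
back slab rear+ edges [100.5 100.5 100.5 100.5 100.5 100.  100.5 100.5] contrast 105
back base rear edges [131.5 131.5 131.5 132.  132.  131.5 131.5 132.  131.5 131.5] contrast 72
back base front edges [-138.5 -138.5 -138.5 -138.  -137.  -137.  -137.  -137.  -124.5 -138.5] contrast 116
fwd slab rear edges [64.  64.5 64.  64.5 64.5 64.  64.5 64. ] contrast 92
fwd slab rear+ edges [64.5 64.5 64.5 64.5 64.5 64.5 64.5 64.5] contrast 89
fwd base rear edges [134.5 135.  134.5 135.  135.  135.  135.  135.  135.  135. ] contrast 66
fwd base front edges [-135.  -134.5 -135.  -134.  -134.  -134.  -134.5 -134.  -134.  -135. ] contrast 96
```

TCP travel under grip was 42.5 mm to a hard stop. The picture edges agree at about 41–42 mm once parallax is allowed for. The knob turned 1.36 rad to its stop and the arm is clear, so I hand in.

```bash
python3 -c "
from h import *
print(ctrl.finish_job())"
```

```text
the job is handed in; nothing more can be done
None
```

I handed the job in with no verdict returned: plate pressed flush at both ends (contact at 32 mm), carriage forward to a hard stop (42.5 mm by arm travel, 41–42 mm from pictures, against the 40 mm needed), knob turned clockwise to its stop, arm clear and bystanders not touched; I viewed 11 pictures, one over the limit.

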